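Wipe the chips off a clock plate into the empty pan

ROBOT

A 7-joint arm with a two-finger parallel gripper is mounted at the origin on the work surface. World frame = base frame: x ahead of the robot, y to its left, z up, the work surface at z = 0. Lengths are in m, angles in rad, forces in N, time in s.
With the tool pointing down it reaches from about 0.425 to 0.925 m from the base axis. Payload 6.8 kg.
Tool frame: the origin (TCP) lies at the centre of the arm's flange, where the gripper is bolted on; the fingertips stand 173 mm ahead of it and the grasp point (between the pads) lies 155 mm ahead of it; z points along the fingers, y is the direction in which the jaws open and shut (so a half turn about z gives the same grasp; the last joint's range is limited). The gripper opens to 85 mm and grips with 20 to 120 N. Pads are 22 mm wide; open, the fingers measure 114 mm over their backs; the gripper's body (76 mm by 85 mm) begins 54 mm behind the grasp point. The pads swing forward as they close: fully open they stand 13 mm farther back than shut.
Start: joints at [-1.422, 0.477, 0.022, 1.555, -0.011, 1.109, -0.083], TCP at [0.171, 0.653, 0.405] pointing down, gripper open.
Joint ranges: [-2.96, 2.96], [-0.34, 2.1], [-1.41, 1.46], [0.24, 2.44], [-1.37, 4.51], [0.17, 1.92], [-2.96, 2.96]. Speed limits (rad/s): [2.39, 2.39, 3.14, 3.14, 3.14, 3.14, 3.14].

INTERFACE

Orientations are given as a rotation vector (axis times angle).
In Python, from bench import r gives the robot as it stands. The module is installed in compiled form; this text tells all that it offers.
- The arm moves only by the shell command python3 -m creep 'ROWS' [OPENING] [FORCE]. ROWS is a JSON object of lists of equal length, an entry for each row: "linear": the shift along the tool's x, y, z in cm, a list of three; "rot": the turn, a rotation vector about the tool's x, y, z in rad, a list of three. A call has 1 to 20 rows; each row shifts and turns the commanded pose from where the row before left it, along the tool's axes as they then stand; what a row does not reach is not made up. A row lasts 1/12 s, in which the tool goes at most 41.7 mm and 7.16 degrees, less where a joint would pass 70% of its speed; a pose out of reach is approached as far as the arm can. A call with a gripper value outside its range is refused whole. OPENING is the closure, from -1 (fully open) to 1 (shut), so that 0 is half open, set as the call begins (- or left out, the last holds). The fingers move at their own pace and stop on an object; FORCE is the grip in N (left out, the last holds). Time passes only in rows, so rows that do not move let the fingers close. It gives the time, the measured TCP pose, the force and the opening at its end, in the units of the state.
- r.get_obs(): the state, without advancing time (a new reading comes with each control period).
- r.grab_frame(name): name is "scene" or "top" or "wrist"; returns the picture (400x640x3 uint8, blue, green, red); there is no depth.
- r.get_calibration(name): a dict with "fx", "fy", "cx", "cy" (pixels), "pose" (4x4, takes a point from camera to world coordinates); the wrist camera has in their place "mount" (4x4, takes a point from camera to tool coordinates, whose origin is the TCP and whose axes are the flange's). Camera axes: x right, y down, z forward; pixel columns grow to the right and rows downward; lengths in m; the calibration is good to about 2 mm. A picture is of the moment at which its call begins: read the wrist's pose just before it. get_calibration takes no time and is no camera call.
- r.hand_in(): hands the job in, once; it reports no verdict.
Trained networks look in the newest picture that a camera, given by its name, has taken for a name from the list of things; names that differ only in an ending like _2 or _b are one class to them, and where a whole thing is asked for, a point or a joint stands for the part that bears it (a point fixed in the world has none). Each returns a list of dicts, best first, with "p" (0 to 1); they miss things now and then, are a little off and sometimes report something else, mostly with a low value. They report only what shows in the picture. A call takes as long as a camera call.
- r.cut_out(camera, label): "pixels" (400x640 bool, what is visible of it) and "uv" ([column, row] in pixels, amid what is visible of it).
The state is a dict: "clock": time; "joints": joint angles; "qvel": joint speeds; "tau": joint torques, N m; "tcp_pos": TCP position; "orientation": TCP orientation; "contact_force": force on the tool from outside, world axes, zero at the start; "moment": the same for the moment, N m; "grip_width": finger opening in m.
Only numpy, scipy, OpenCV 4.12 (cv2) and the standard library are available. Lean on these libraries where they do the work, as an engineer would, in place of code of your own. Each camera call takes 0.05 s, during which the arm holds its last target. There are 200 camera calls.

TASK

Steel chips lie on the brass clock plate, which has an open pan at each end: one pan is empty, the other holds finished clock wheels. Take the scraper block from its leaning rack, wipe all four chips with it off the plate into the empty pan without touching the chips with the fingers, then put the scraper back in its rack as it stood and let go. Leave the wheels and everything else on the bench where they are.

Things in the scene. Friction and masses are not known exactly. Their poses are not given: they have to be found in the camera images.
- plate: Fixed level brass plate 200 x 130 mm, 4 mm thick, on four pillars: its top is 50 mm above the origin (at bench height under its centre). Its x axis is the long direction. No rims, no real holes (dark spots are surface marks). The short edges are at x = +-100 mm; a pan stands beyond each, its near wall reaching 6 mm under the overhanging edge
- chip_pan: The empty pan: fixed open aluminium box 95 (its x) x 140 (its y) x 38 mm high, walls 4 mm, origin at the centre of its underside, same yaw as the plate. Its centre is 141.5 mm from the plate's centre along the plate's x, on the + or the - side (differs from start to start). Its rim is 12 mm below the plate's top
- wheel_tray: A fixed pan identical to the empty one, at the other end of the plate, holding two loose brass wheels
- chip1: Loose bent steel chip (offcut) 30 x 16 mm and 10 mm high at its highest end, 12 g, lying flat; origin at the centre of its underside. At the start it lies on the plate, its centre at most 42 mm from the plate's centre along the plate's x and 30 mm along its y, any yaw; the four do not touch one another
- chip2: Loose bent steel chip (offcut) 30 x 16 mm and 10 mm high at its highest end, 12 g, lying flat; origin at the centre of its underside. At the start it lies on the plate, its centre at most 42 mm from the plate's centre along the plate's x and 30 mm along its y, any yaw; the four do not touch one another
- chip3: Loose bent steel chip (offcut) 30 x 16 mm and 10 mm high at its highest end, 12 g, lying flat; origin at the centre of its underside. At the start it lies on the plate, its centre at most 42 mm from the plate's centre along the plate's x and 30 mm along its y, any yaw; the four do not touch one another
- chip4: Loose bent steel chip (offcut) 30 x 16 mm and 10 mm high at its highest end, 12 g, lying flat; origin at the centre of its underside. At the start it lies on the plate, its centre at most 42 mm from the plate's centre along the plate's x and 30 mm along its y, any yaw; the four do not touch one another
- scraper: Scraper block, a flat slab 110 mm wide (its y), 20 mm thick (its x), 125 mm tall (its z), 0.2 to 0.35 kg: grey blade z 0 to 56 mm, above it a wooden grip 100 mm wide. Origin at the middle of the blade's flat bottom; z points up to the top of the grip. Grip it across its 20 mm thickness. Either flat face can push; it may be put back either way round
- scraper_grip (a point): Point in the middle of the scraper's wooden grip, 105 mm from its origin along its z axis, 20 mm below its top
- rack: Fixed wooden rack 120 x 142 mm, 90 mm high; origin at the centre of its underside. The scraper leans in it 0.55 rad from vertical, top towards the rack's -x, width along its y: foot on a ledge, lower 60 mm of its back on a board, the rest free on both faces. Around the foot, a front lip 12 mm high (12 mm clear) and two cheeks 30 mm high (8 mm clear each)
- rack_seat (a point): Point on the rack's ledge where the scraper's origin is when it is home: 30 mm from the rack's origin along its x, 30 mm above it
- rack_grip (a point): Point in the air where the middle of the scraper's grip (scraper_grip) is when it is home; the line from rack_seat to rack_grip (105 mm) is the lean of the scraper and the direction along which it slides out and in
- movement: A bystander: fixed stand 120 x 130 mm, about 100 mm high, with a round clock movement in a black ring leaning on it; stands on the side of the plate opposite the rack. Origin under its centre
- large_wheel: A bystander: loose brass clock wheel, 66 mm across, with a thin steel arbor 28 mm high, in the wheel tray. Origin at the centre of its underside
- small_wheel: A bystander: loose brass clock wheel, 44 mm across, with a thin steel arbor 28 mm high, in the wheel tray. Origin at the centre of its underside
- oil_bottle: A bystander: bottle 44 mm across, 90 mm tall, standing. Origin at the centre of its underside
- loupe: A bystander: black eyeglass, a stub cone 48 mm across and 50 mm tall, standing. Origin at the centre of its underside
- screwdriver: A bystander: screwdriver 170 mm long, lying on the bench
- brush: A bystander: brush 160 mm long, lying on the bench

How it is judged:
By the outcome, as a careful person would: the job done as asked, in the order asked, and still so for the second after the job is handed in, with the robot touching nothing.
It also fails if it takes over 61 s, if anything falls off the work surface, if the arm or the gripper's body presses on something with over 40 N, if the wrist force passes 120 N, or if a joint passes its speed limit or range.

## Working session

There is one attempt and no reset: what is moved stays moved. The work goes in short steps, Python scripts to look and compute and a shell command to move; the robot and the scene stay as the last step left them, time stands still between calls to the robot, and variables do not carry over. Pictures are saved under pics/ and viewed, about 8 in all and at most 12, crops included, and the job is handed in when it is done.

```bash
mkdir -p pics
python3 - <<'E'
from bench import r
import cv2,numpy as np
o=r.get_obs();print({k:np.round(o[k],3).tolist() for k in o})
for n in ["scene","top"]:
    im=r.grab_frame(n);cv2.imwrite(f"pics/{n}0.png",im)
    c=r.get_calibration(n);print(n,c["fx"],c["fy"],c["cx"],c["cy"],np.round(c["pose"],4).tolist())
    for l in ["plate","chip_pan","wheel_tray","chip1","scraper","rack","movement","oil_bottle","loupe"]:
        for d in r.cut_out(n,l)[:5]:
            if d["p"]>.3: 
                m=d["pixels"].astype(np.uint8)
                print(n,l,round(d["p"],2),np.round(d["uv"]).tolist(),np.round(cv2.boxPoints(cv2.minAreaRect(cv2.findNonZero(m)))).tolist())
print(r.get_calibration("wrist"))
E
```

```text
{'clock': 0.0, 'joints': [-1.422, 0.478, 0.022, 1.556, -0.012, 1.109, -0.083], 'qvel': [-0.0, -0.001, 0.001, -0.001, -0.001, 0.001, -0.002], 'tau': [-0.0, -59.646, 1.608, -28.119, 0.012, 0.01, -0.0], 'tcp_pos': [0.171, 0.653, 0.404], 'orientation': [-0.402, -3.116, 0.003], 'contact_force': [0.504, 0.111, -0.678], 'moment': [-0.039, 0.035, 0.003], 'grip_width': 0.085}
scene 475.9049034323605 475.9049034323605 316.96446945535774 198.77154589255574 [[-0.7269, 0.4894, -0.4818, 1.0052], [0.6867, 0.5122, -0.5159, 0.5234], [-0.0057, -0.7058, -0.7084, 0.8504], [0.0, 0.0, 0.0, 1.0]]
scene plate 0.58 [305.0, 229.0] [[258.0, 242.0], [316.0, 176.0], [358.0, 213.0], [300.0, 279.0]]
scene chip_pan 0.77 [271.0, 275.0] [[227.0, 280.0], [253.0, 236.0], [316.0, 272.0], [290.0, 317.0]]
scene wheel_tray 0.79 [348.0, 188.0] [[309.0, 188.0], [335.0, 158.0], [379.0, 197.0], [352.0, 227.0]]
scene chip1 0.52 [311.0, 239.0] [[303.0, 237.0], [317.0, 231.0], [320.0, 238.0], [306.0, 244.0]]
scene chip1 0.48 [324.0, 218.0] [[318.0, 219.0], [329.0, 212.0], [332.0, 217.0], [322.0, 224.0]]
scene scraper 0.81 [433.0,
[... 1980 characters left out ...]
], [370.0, 228.0], [378.0, 265.0], [320.0, 278.0]]
top oil_bottle 0.63 [451.0, 116.0] [[435.0, 120.0], [454.0, 101.0], [466.0, 113.0], [447.0, 132.0]]
top loupe 0.82 [208.0, 115.0] [[201.0, 107.0], [220.0, 107.0], [220.0, 126.0], [201.0, 126.0]]
{'fx': 282.28476248479024, 'fy': 282.28476248479024, 'cx': 322.6242728376516, 'cy': 201.39519684555498, 'mount': array([[-1.84960300e-04, -9.48571875e-01, -3.16561785e-01,
         8.22096121e-02],
       [ 9.99999974e-01, -2.17858731e-04,  6.85312341e-05,
        -1.24751422e-03],
       [-1.33972550e-04, -3.16561764e-01,  9.48571891e-01,
         3.10395605e-02],
       [ 0.00000000e+00,  0.00000000e+00,  0.00000000e+00,
         1.00000000e+00]])}
```

Run:
```python
import cv2
a=cv2.imread("pics/top0.png")[80:300,140:520];b=cv2.imread("pics/scene0.png")[120:400,140:500]
cv2.imwrite("pics/a.png",cv2.resize(a,None,fx=2.1,fy=2.1,interpolation=cv2.INTER_CUBIC))
cv2.imwrite("pics/b.png",cv2.resize(b,None,fx=2.1,fy=2.1,interpolation=cv2.INTER_CUBIC))
```

```text
(no output)
```

View pics/a.png

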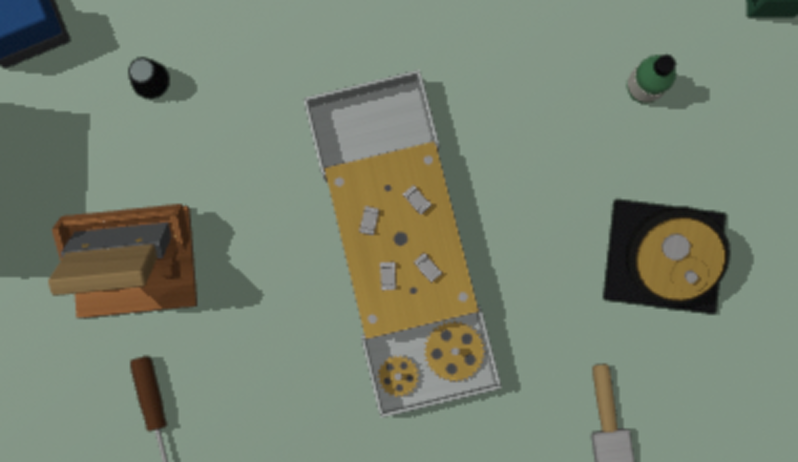

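View pics/b.png

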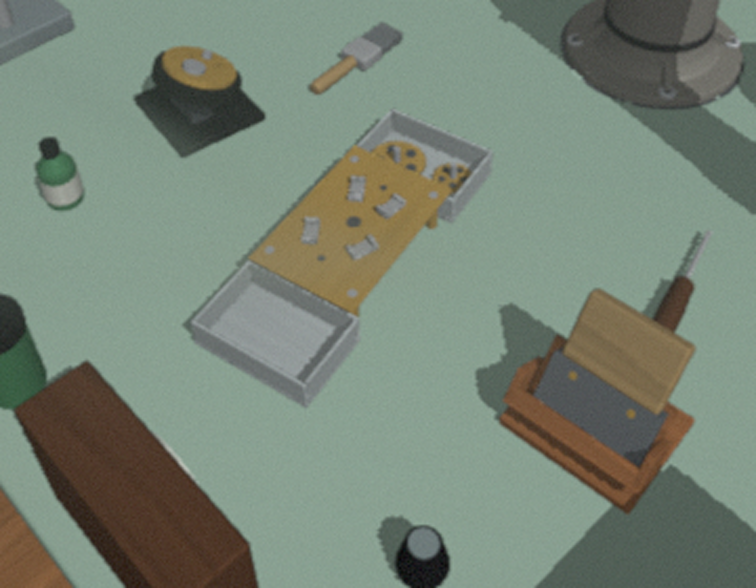

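Top view: the empty pan is at the far (+x) end (crop ~370,125), wheels are in the near tray (425,365), the rack is to the left (125,255) with the scraper's grip leaning toward the robot, and four chips lie clear on the plate. Next I fit the scraper and plate models to the masks.

```bash
cat > h.py <<'E'
import numpy as np,cv2
from bench import r
from scipy.optimize import minimize
from scipy.spatial.transform import Rotation as R
def cam(n,o=None):
    c=r.get_calibration(n);K=(c["fx"],c["fy"],c["cx"],c["cy"])
    if "pose" in c: return K,np.array(c["pose"])
    o=o or r.get_obs();T=np.eye(4);T[:3,:3]=R.from_rotvec(o["orientation"]).as_matrix();T[:3,3]=o["tcp_pos"]
    return K,T@np.array(c["mount"])
def proj(K,T,P):
    p=(np.asarray(P)-T[:3,3])@T[:3,:3]
    return np.c_[K[0]*p[:,0]/p[:,2]+K[2],K[1]*p[:,1]/p[:,2]+K[3]]
def box(x0,x1,y0,y1,z0,z1): return np.array([[x,y,z] for x in(x0,x1) for y in(y0,y1) for z in(z0,z1)])
def scraper_pts(p):   # p = rack x,y,yaw  -> boxes in world, scraper at home
    Rz=R.from_euler('z',p[2]);lean=R.from_euler('y',-.55)
    return [Rz.apply(lean.apply(b)+[.03,0,.03])+[p[0],p[1],0] for b in (box(-.01,.01,-.055,.055,0,.056),box(-.01,.01,-.05,.05,.056,.125))]
def plate_pts(p): return [R.from_euler('z',p[2]).apply(box(-.1,.1,-.065,.065,.046,.05))+[p[0],p[1],0]]
def raster(K,T,boxes):
    S=4;m=np.zeros((400*S,640*S),np.uint8)
    for b in boxes:
        h=cv2.convexHull(proj(K,T,b).astype(np.float32))
        cv2.fillConvexPoly(m,np.round((h*S+S/2-.5)).astype(np.int32),1)
    return cv2.resize(m.astype(np.float32),(640,400),interpolation=cv2.INTER_AREA)
def fit(model,views,p0,step=(.02,.02,.1)):
    # views: list of (K,T,mask)
    def cost(p):
        c=0
        for K,T,m in views:
            a=raster(K,T,model(p));c+=1-np.minimum(a,m).sum()/np.maximum(a,m).sum()
        return c/len(views)
    s=[p0]+[np.array(p0)+np.eye(3)[i]*step[i] for i in range(3)]
    q=minimize(cost,p0,method='Nelder-Mead',options=dict(initial_simplex=s,xatol=1e-4,fatol=1e-5))
    return q.x,q.fun
def mask(n,l,k=0): return r.cut_out(n,l)[k]["pixels"].astype(np.float32)
def targets(p):
    xr=np.array([np.cos(p[2]),np.sin(p[2]),0]);s=np.cos(.55)*np.array([0,0,1])-np.sin(.55)*xr
    seat=np.array([p[0],p[1],.03])+.03*xr
    Z=-s;X=np.array([-xr[1],xr[0],0]);Y=np.cross(Z,X)
    return seat,s,np.c_[X,Y,Z]
E
python3 - <<'E'
from h import *
v=[]
for mod,l,p0 in((scraper_pts,"scraper",[.45,.3,.1]),(plate_pts,"plate",[.45,-.03,.25])):
    V=[(*cam(n),mask(n,l)) for n in("top","scene")]
    for w in (V,V[:1],V[1:]):
        p,c=fit(mod,w,p0);print(l,np.round(p,4),round(c,3))
        if l=="scraper":
            seat,s,M=targets(p);print(" seat",seat.round(3),"grip",(seat+.105*s).round(3),"tcp",(seat+.26*s).round(3))
E
```

```text
scraper [0.5114 0.3047 0.1285] 0.075
 seat [0.541 0.309 0.03 ] grip [0.487 0.302 0.12 ] tcp [0.406 0.291 0.252]
scraper [0.5119 0.3044 0.1406] 0.08
 seat [0.542 0.309 0.03 ] grip [0.487 0.301 0.12 ] tcp [0.407 0.29  0.252]
scraper [0.5089 0.3052 0.1147] 0.065
 seat [0.539 0.309 0.03 ] grip [0.484 0.302 0.12 ] tcp [0.404 0.293 0.252]
plate [ 0.5331 -0.0142  0.2447] 0.114
plate [ 0.5327 -0.0148  0.2486] 0.091
plate [ 0.5338 -0.0138  0.2431] 0.134
```

```bash
cat >> h.py <<'E'
def plan(p,M,N,o=None):
    o=o or r.get_obs();R0=R.from_rotvec(o["orientation"]);p0=np.array(o["tcp_pos"])
    w=(R0.inv()*R.from_matrix(M)).as_rotvec()/N;w=w.round(4)
    A=sum(R.from_rotvec(w*k).as_matrix() for k in range(N))
    d=(np.linalg.solve(A,R0.inv().apply(np.asarray(p)-p0))*100).round(3)
    P=[p0]
    for k in range(N): P.append(P[-1]+(R0*R.from_rotvec(w*k)).apply(d/100))
    print("N",N,"lin",d.tolist(),"rot",w.tolist(),"deg/row",round(np.degrees(np.linalg.norm(w)),2),"mid",P[N//2].round(3),"end",P[-1].round(3))
E
python3 - <<'E'
from h import *
seat,s,M=targets([.511,.305,.13])
plan(seat+.36*s,M,18)
E
```

```text
N 18 lin [-2.266, -0.818, 0.311] rot [-0.0269, -0.0181, 0.064] deg/row 4.11 mid [0.314 0.493 0.379] end [0.354 0.285 0.337]
```

```bash
python3 -m creep '{"linear":[[-2.266,-0.818,0.311],[-2.266,-0.818,0.311],[-2.266,-0.818,0.311],[-2.266,-0.818,0.311],[-2.266,-0.818,0.311],[-2.266,-0.818,0.311],[-2.266,-0.818,0.311],[-2.266,-0.818,0.311],[-2.266,-0.818,0.311],[-2.266,-0.818,0.311],[-2.266,-0.818,0.311],[-2.266,-0.818,0.311],[-2.266,-0.818,0.311],[-2.266,-0.818,0.311],[-2.266,-0.818,0.311],[-2.266,-0.818,0.311],[-2.266,-0.818,0.311],[-2.266,-0.818,0.311],[0,0,0],[0,0,0]],"rot":[[-0.0269,-0.0181,0.064],[-0.0269,-0.0181,0.064],[-0.0269,-0.0181,0.064],[-0.0269,-0.0181,0.064],[-0.0269,-0.0181,0.064],[-0.0269,-0.0181,0.064],[-0.0269,-0.0181,0.064],[-0.0269,-0.0181,0.064],[-0.0269,-0.0181,0.064],[-0.0269,-0.0181,0.064],[-0.0269,-0.0181,0.064],[-0.0269,-0.0181,0.064],[-0.0269,-0.0181,0.064],[-0.0269,-0.0181,0.064],[-0.0269,-0.0181,0.064],[-0.0269,-0.0181,0.064],[-0.0269,-0.0181,0.064],[-0.0269,-0.0181,0.064],[0,0,0],[0,0,0]]}' -1
python3 - <<'E'
from h import *
o=r.get_obs();print(np.round(o["joints"],3),o["clock"])
im=r.grab_frame("wrist");V=(*cam("wrist",o),None)
m=mask("wrist","scraper");V=(V[0],V[1],m);print(m.sum())
p,c=fit(scraper_pts,[V],[.511,.305,.13],(.01,.01,.05));print(p.round(4),round(c,3))
seat,s,M=targets([.511,.305,.13]);plan(seat+.36*s,M,1)
seat,s,M=targets(p);plan(seat+.26*s,M,8)
for q,col in(((.511,.305,.13),(0,0,255)),(p,(0,255,0))):
    for b in scraper_pts(q): cv2.polylines(im,[cv2.convexHull(proj(V[0],V[1],b).astype(np.float32)).astype(np.int32)],True,col,1)
cv2.imwrite("pics/w1.png",im)
E
```

```text
clock: 2.87
tcp_pos: [0.3539, 0.2836, 0.3366]
orientation: [1.795, 2.045, 0.576]
contact_force: [0.5, 1.2, 0.8]
grip_width: 0.0855
[-1.597  0.146  0.723  2.328  0.772  0.402 -1.443] 2.8667
3422.0
[0.5102 0.304  0.0981] 0.051
N 1 lin [-0.107, -0.052, 0.032] rot [0.0014, -0.0021, 0.0014] deg/row 0.17 mid [0.354 0.286 0.337] end [0.354 0.284 0.337]
N 8 lin [0.026, -0.016, 1.248] rot [0.0002, -0.0023, 0.0036] deg/row 0.25 mid [0.38  0.29  0.295] end [0.405 0.294 0.252]
```

View pics/w1.png

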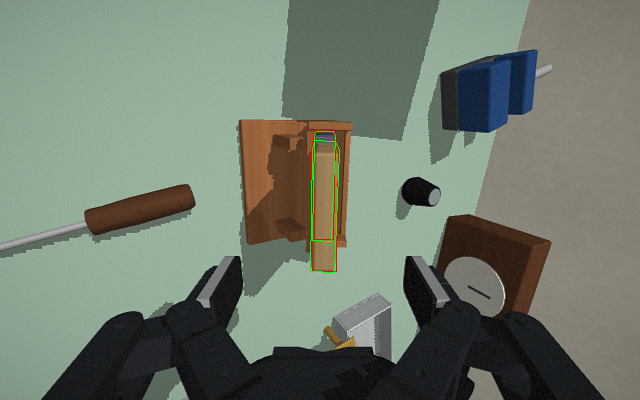

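The grip sits between the open fingers (grip at column ~325, fingers at ~230 and ~415), and the wrist fit agrees with the earlier one to ~2 mm. I'll slide down along the lean and close.

```bash
python3 -m creep '{"linear":[[0.025,-0.01,1.25],[0.025,-0.01,1.25],[0.025,-0.01,1.25],[0.025,-0.01,1.25],[0.025,-0.01,1.25],[0.025,-0.01,1.25],[0.025,-0.01,1.25],[0.025,-0.01,1.25],[0,0,0],[0,0,0]],"rot":[[0,-0.002,0.0025],[0,-0.002,0.0025],[0,-0.002,0.0025],[0,-0.002,0.0025],[0,-0.002,0.0025],[0,-0.002,0.0025],[0,-0.002,0.0025],[0,-0.002,0.0025],[0,0,0],[0,0,0]]}' -1
python3 - <<'E'
from h import *
o=r.get_obs();im=r.grab_frame("wrist");V=(*cam("wrist",o),mask("wrist","scraper"))
p,c=fit(scraper_pts,[V],[.511,.304,.11],(.01,.01,.05));print(p.round(4),round(c,3),V[2].sum())
seat,s,M=targets([.511,.304,.11]);plan(seat+.26*s,M,1)
seat,s,M=targets(p);plan(seat+.26*s,M,1)
for b in scraper_pts(p): cv2.polylines(im,[cv2.convexHull(proj(V[0],V[1],b).astype(np.float32)).astype(np.int32)],True,(0,255,0),1)
cv2.imwrite("pics/w2.png",im)
E
```

```text
clock: 3.8
tcp_pos: [0.4058, 0.293, 0.2511]
orientation: [1.815, 2.019, 0.567]
contact_force: [-0.1, -0.8, 0.2]
grip_width: 0.0853
[0.511  0.3026 0.1131] 0.186 8891.0
N 1 lin [-0.061, 0.025, 0.02] rot [0.0012, 0.0049, -0.0026] deg/row 0.33 mid [0.405 0.293 0.252] end [0.406 0.292 0.252]
N 1 lin [-0.232, 0.011, 0.012] rot [0.0012, 0.0065, -0.0052] deg/row 0.48 mid [0.405 0.293 0.252] end [0.406 0.291 0.252]
```

View pics/w2.png

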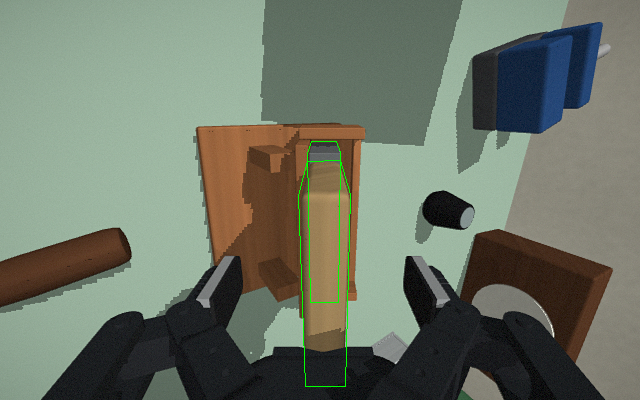

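The model lies on the grip and it is centred between the fingers. Closing.

```bash
python3 -m creep '{"linear":[[0,0,0],[0,0,0],[0,0,0],[0,0,0],[0,0,0],[0,0,0],[0,0,0],[0,0,0],[0,0,0],[0,0,0],[0,0,0],[0,0,0]],"rot":[[0,0,0],[0,0,0],[0,0,0],[0,0,0],[0,0,0],[0,0,0],[0,0,0],[0,0,0],[0,0,0],[0,0,0],[0,0,0],[0,0,0]]}' 1 70
python3 - <<'E'
from h import *
o=r.get_obs();print({k:np.round(o[k],4).tolist() for k in o})
E
```

```text
clock: 4.9
tcp_pos: [0.4056, 0.2928, 0.2518]
orientation: [1.815, 2.018, 0.569]
contact_force: [-1.4, 0.1, 5.4]
grip_width: 0.0192
{'clock': 4.9, 'joints': [-1.3172, 0.4171, 0.5489, 2.2863, 1.1006, 0.1721, -1.809], 'qvel': [0.0015, 0.0001, 0.0, 0.001, -0.0009, 0.001, -0.0009], 'tau': [0.3765, -35.119, 6.3767, -15.0593, 0.257, 0.3246, -0.0054], 'tcp_pos': [0.4056, 0.2928, 0.2518], 'orientation': [1.8151, 2.0179, 0.5688], 'contact_force': [-1.3573, 0.1046, 5.4483], 'moment': [-0.0207, 0.075, -0.0781], 'grip_width': 0.0192}
```

```bash
echo '{"p":[0.4056,0.2928,0.2518],"w":[1.8151,2.0179,0.5688]}' > grasp.json
python3 -m creep '{"linear":[[0,0,-0.5],[0,0,-0.9],[0,0,-1.2],[0,0,-1.2],[0,0,-1.2],[0,0,-1.2],[0,0,-1.2],[0,0,-1.2],[0,0,-1.0],[0,0,-0.4],[0,0,0],[0,0,0]],"rot":[[0,0,0],[0,0,0],[0,0,0],[0,0,0],[0,0,0],[0,0,0],[0,0,0],[0,0,0],[0,0,0],[0,0,0],[0,0,0],[0,0,0]]}'
python3 - <<'E'
from h import *
o=r.get_obs();print(np.round(o["joints"],3))
yw=.246;X=np.array([np.cos(yw),np.sin(yw),0]);M=np.c_[[-X[1],X[0],0],X,[0,0,-1]]
print(np.linalg.det(M))
plan([.46,.2,.43],M,14)
im=r.grab_frame("scene");cv2.imwrite("pics/s2.png",im[120:400,140:500])
E
```

```text
clock: 5.9
tcp_pos: [0.3529, 0.2871, 0.3361]
orientation: [1.815, 2.019, 0.566]
contact_force: [-0.3, -0.0, -3.6]
grip_width: 0.0194
[-1.309  0.136  0.386  2.307  0.853  0.47  -1.558]
1.0
N 14 lin [-0.753, 0.824, -0.453] rot [0.0392, 0.003, -0.0097] deg/row 2.32 mid [0.399 0.241 0.389] end [0.46 0.2  0.43]
```

View pics/s2.png

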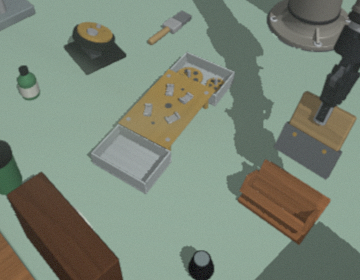

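The scraper is held and clear of the rack, with all chips still in place. Next: untilt and move toward the plate.

```bash
python3 -m creep '{"linear":[[-0.753,0.824,-0.453],[-0.753,0.824,-0.453],[-0.753,0.824,-0.453],[-0.753,0.824,-0.453],[-0.753,0.824,-0.453],[-0.753,0.824,-0.453],[-0.753,0.824,-0.453],[-0.753,0.824,-0.453],[-0.753,0.824,-0.453],[-0.753,0.824,-0.453],[-0.753,0.824,-0.453],[-0.753,0.824,-0.453],[-0.753,0.824,-0.453],[-0.753,0.824,-0.453],[0,0,0],[0,0,0]],"rot":[[0.0392,0.003,-0.0097],[0.0392,0.003,-0.0097],[0.0392,0.003,-0.0097],[0.0392,0.003,-0.0097],[0.0392,0.003,-0.0097],[0.0392,0.003,-0.0097],[0.0392,0.003,-0.0097],[0.0392,0.003,-0.0097],[0.0392,0.003,-0.0097],[0.0392,0.003,-0.0097],[0.0392,0.003,-0.0097],[0.0392,0.003,-0.0097],[0.0392,0.003,-0.0097],[0.0392,0.003,-0.0097],[0,0,0],[0,0,0]]}'
python3 - <<'E'
from h import *
o=r.get_obs();print(np.round(o["joints"],3))
yw=.246;X=np.array([np.cos(yw),np.sin(yw),0]);M=np.c_[[-X[1],X[0],0],X,[0,0,-1]]
plan(np.array([.533,-.0145,.05+.26+.04])-.082*X,M,14)
E
```

```text
clock: 7.28
tcp_pos: [0.4606, 0.1999, 0.4296]
orientation: [1.935, 2.473, -0.0]
contact_force: [-0.4, -0.9, -4.2]
grip_width: 0.0191
[-0.9    0.165  0.415  1.954 -0.075  1.036 -0.209]
N 14 lin [-1.611, -0.455, 0.57] rot [0.0001, 0.0001, -0.0002] deg/row 0.01 mid [0.457 0.083 0.39 ] end [ 0.453 -0.034  0.35 ]
```

```bash
python3 -m creep '{"linear":[[-1.61,-0.455,0.57],[-1.61,-0.455,0.57],[-1.61,-0.455,0.57],[-1.61,-0.455,0.57],[-1.61,-0.455,0.57],[-1.61,-0.455,0.57],[-1.61,-0.455,0.57],[-1.61,-0.455,0.57],[-1.61,-0.455,0.57],[-1.61,-0.455,0.57],[-1.61,-0.455,0.57],[-1.61,-0.455,0.57],[-1.61,-0.455,0.57],[-1.61,-0.455,0.57],[0,0,0],[0,0,0]],"rot":[[0,0,0],[0,0,0],[0,0,0],[0,0,0],[0,0,0],[0,0,0],[0,0,0],[0,0,0],[0,0,0],[0,0,0],[0,0,0],[0,0,0],[0,0,0],[0,0,0],[0,0,0],[0,0,0]]}'
python3 - <<'E'
from h import *
o=r.get_obs();print(np.round(o["joints"],3))
yw=.246;X=np.array([np.cos(yw),np.sin(yw),0]);Y=np.array([-X[1],X[0],0]);P=np.array([.533,-.0145,0])
ims=[]
for n in("top","scene"):
    im=r.grab_frame(n);K,T=cam(n)
    # overlay: held scraper model and plate outline
    To=R.from_rotvec(o["orientation"])
    for b in (box(-.055,.055,-.01,.01,.204,.26),box(-.05,.05,-.01,.01,.135,.204)):
        cv2.polylines(im,[cv2.convexHull(proj(K,T,To.apply(b)+o["tcp_pos"]).astype(np.float32)).astype(np.int32)],True,(0,255,0),1)
    cv2.polylines(im,[proj(K,T,[P+a*.1*X+b*.065*Y+[0,0,.05] for a,b in((-1,-1),(-1,1),(1,1),(1,-1))]).astype(np.int32)],True,(0,0,255),1)
    for d in r.cut_out(n,"chip1")[:6]:
        u=d["uv"];ray=T[:3,:3]@[(u[0]-K[2])/K[0],(u[1]-K[3])/K[1],1];q=T[:3,3]+ray*(.055-T[2,3])/ray[2]-P
        print(n,round(d["p"],2),"plate mm",round(q@X*1000),round(q@Y*1000))
    ims.append(cv2.resize(im[100:320,200:420],(400,400),interpolation=cv2.INTER_CUBIC))
cv2.imwrite("pics/p3.png",np.hstack(ims))
E
```

```text
clock: 8.62
tcp_pos: [0.4524, -0.0339, 0.3498]
orientation: [1.935, 2.475, -0.001]
contact_force: [-0.1, 0.0, -3.2]
grip_width: 0.0192
[-0.556  0.194  0.561  2.151 -0.139  0.831  0.334]
scene 0.63 plate mm -36 -17
scene 0.57 plate mm 39 -33
scene 0.38 plate mm -37 27
```

View pics/p3.png

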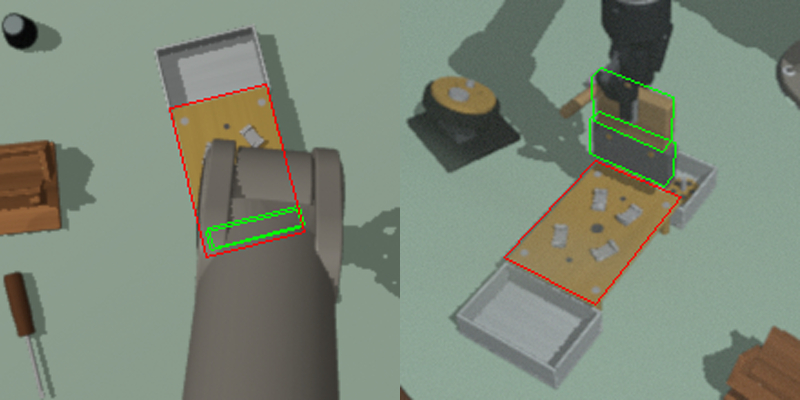

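Model outlines match: the blade is above the plate's near end, behind all chips, which lie within ±33 mm of the centreline. Lowering.

```bash
Z='[0,0,0]'
python3 -m creep '{"linear":[[-0.15,0,0.8],[-0.15,0,0.8],[0,0,0.8],[0,0,0.6],[0,0,0.3],[0,0,0.1],[0,0,0],[0,0,0]],"rot":[[0,0,0],[0,0,0],[0,0,0],[0,0,0],[0,0,0],[0,0,0],[0,0,0],[0,0,0]]}'
python3 -m creep '{"linear":[[0,0,0.1],[0,0,0.1],[0,0,0.1],[0,0,0]],"rot":[[0,0,0],[0,0,0],[0,0,0],[0,0,0]]}'
python3 -m creep '{"linear":[[0,0,0.1],[0,0,0]],"rot":[[0,0,0],[0,0,0]]}'
```

```text
clock: 9.48
tcp_pos: [0.4541, -0.0368, 0.3167]
orientation: [1.933, 2.476, 0.001]
contact_force: [0.5, -0.1, -3.8]
grip_width: 0.0191
clock: 9.82
tcp_pos: [0.4539, -0.0367, 0.3135]
orientation: [1.933, 2.476, 0.001]
contact_force: [-0.3, -0.2, -3.7]
grip_width: 0.0191
clock: 9.98
tcp_pos: [0.4539, -0.0367, 0.3125]
orientation: [1.933, 2.476, 0.001]
contact_force: [-0.1, 0.5, -3.2]
grip_width: 0.0188
```

```bash
python3 -m creep '{"linear":[[0,0,0.1],[0,0,0.05],[0,0,0]],"rot":[[0,0,0],[0,0,0],[0,0,0]]}'
python3 -m creep '{"linear":[[0,0,0.05],[0,0,0.05],[0,0,0]],"rot":[[0,0,0],[0,0,0],[0,0,0]]}'
```

```text
clock: 10.23
tcp_pos: [0.4539, -0.0367, 0.3109]
orientation: [1.933, 2.476, 0.001]
contact_force: [-1.1, 0.4, -2.9]
grip_width: 0.0193
clock: 10.48
tcp_pos: [0.4541, -0.0368, 0.3106]
orientation: [1.933, 2.476, 0.002]
contact_force: [-2.4, 1.1, 5.2]
grip_width: 0.019
```

```bash
python3 -m creep '{"linear":[[0,0,-0.08],[0,0.3,0],[0,0.5,0],[0,0.5,0],[0,0.5,0],[0,0.5,0],[0,0.5,0],[0,0.5,0],[0,0.5,0],[0,0.5,0],[0,0.5,0],[0,0.5,0],[0,0.5,0],[0,0.5,0],[0,0.5,0],[0,0.5,0],[0,0.5,0],[0,0.5,0],[0,0.3,0],[0,0,0]],"rot":[[0,0,0],[0,0,0],[0,0,0],[0,0,0],[0,0,0],[0,0,0],[0,0,0],[0,0,0],[0,0,0],[0,0,0],[0,0,0],[0,0,0],[0,0,0],[0,0,0],[0,0,0],[0,0,0],[0,0,0],[0,0,0],[0,0,0],[0,0,0]]}'
python3 - <<'E'
from h import *
im=r.grab_frame("scene");im2=r.grab_frame("top")
cv2.imwrite("pics/p4.png",np.hstack([cv2.resize(i[100:320,200:420],(400,400),interpolation=cv2.INTER_CUBIC) for i in(im,im2)]))
E
```

```text
clock: 12.15
tcp_pos: [0.5381, -0.0156, 0.311]
orientation: [1.932, 2.476, 0.002]
contact_force: [1.1, 0.6, -3.9]
grip_width: 0.0192
```

View pics/p4.png

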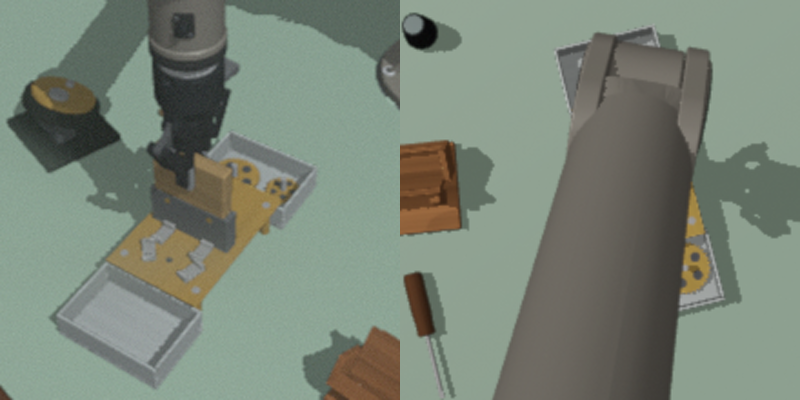

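All four chips are being pushed ahead of the blade, inside its width. Continuing past the edge.

```bash
python3 -m creep '{"linear":[[0,0.3,0],[0,0.5,0],[0,0.5,0],[0,0.5,0],[0,0.5,0],[0,0.5,0],[0,0.5,0],[0,0.5,0],[0,0.5,0],[0,0.5,0],[0,0.5,0],[0,0.5,0],[0,0.5,0],[0,0.5,0],[0,0.5,0],[0,0.5,0],[0,0.3,0],[0,0,0]],"rot":[[0,0,0],[0,0,0],[0,0,0],[0,0,0],[0,0,0],[0,0,0],[0,0,0],[0,0,0],[0,0,0],[0,0,0],[0,0,0],[0,0,0],[0,0,0],[0,0,0],[0,0,0],[0,0,0],[0,0,0],[0,0,0]]}'
python3 -m creep '{"linear":[[0,0.5,0],[0,0.5,0],[0,0.5,0],[0,0.5,0],[0,0.4,0],[0,0.2,0],[0,0,0],[0,0,0]],"rot":[[0,0,0],[0,0,0],[0,0,0],[0,0,0],[0,0,0],[0,0,0],[0,0,0],[0,0,0]]}'
python3 - <<'E'
from h import *
im=r.grab_frame("scene");im2=r.grab_frame("wrist")
cv2.imwrite("pics/p5.png",np.hstack([cv2.resize(im[140:340,200:400],(400,400),interpolation=cv2.INTER_CUBIC),cv2.resize(im2,(400,250))[np.minimum(np.arange(400),249)]]))
E
```

```text
clock: 13.75
tcp_pos: [0.6166, 0.0041, 0.311]
orientation: [1.932, 2.476, 0.002]
contact_force: [0.4, 0.1, -3.3]
grip_width: 0.019
clock: 14.42
tcp_pos: [0.6411, 0.0101, 0.3109]
orientation: [1.933, 2.476, 0.001]
contact_force: [-0.3, -0.0, -3.1]
grip_width: 0.019
```

View pics/p5.png

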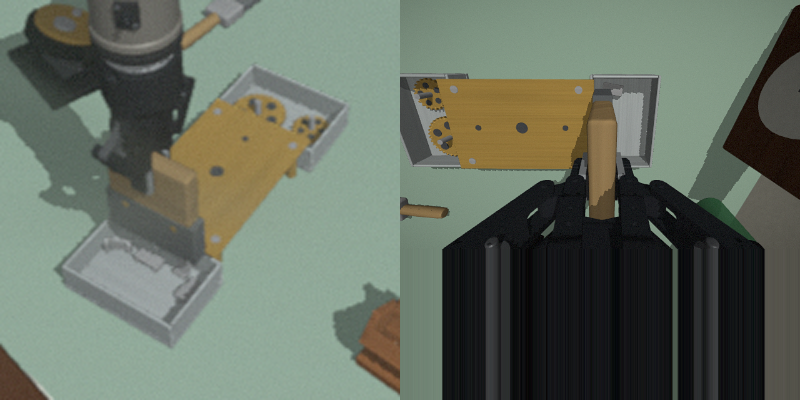

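Plate clear, chips seem to be in the pan. Lifting and checking before going back.

```bash
python3 -m creep '{"linear":[[0,0,-0.6],[0,0,-1.2],[0,0,-1.2],[0,0,-1.2],[0,0,-1.2],[0,0,-1.2],[0,0,-1.2],[0,0,-1.2],[0,0,-1.2],[0,0,-1.2],[0,0,-0.6],[0,0,0]],"rot":[[0,0,0],[0,0,0],[0,0,0],[0,0,0],[0,0,0],[0,0,0],[0,0,0],[0,0,0],[0,0,0],[0,0,0],[0,0,0],[0,0,0]]}'
python3 - <<'E'
from h import *
o=r.get_obs();print(np.round(o["joints"],3))
plan([.46,.2,.43],R.from_rotvec([1.9345,2.4735,0]).as_matrix(),18)
im=r.grab_frame("scene");cv2.imwrite("pics/p6.png",cv2.resize(im[220:330,210:330],None,fx=4,fy=4,interpolation=cv2.INTER_CUBIC))
K,T=cam("scene");yw=.246;X=np.array([np.cos(yw),np.sin(yw),0]);Y=np.array([-X[1],X[0],0])
for d in r.cut_out("scene","chip1")[:6]:
    u=d["uv"];ray=T[:3,:3]@[(u[0]-K[2])/K[0],(u[1]-K[3])/K[1],1];q=T[:3,3]+ray*(.01-T[2,3])/ray[2]-[.533,-.0145,0]
    print(round(d["p"],2),"plate mm",round(q@X*1000),round(q@Y*1000))
E
```

```text
clock: 15.52
tcp_pos: [0.6415, 0.0099, 0.433]
orientation: [1.931, 2.474, 0.004]
contact_force: [0.9, 0.1, -3.8]
grip_width: 0.0188
[-0.502  0.434  0.539  1.638 -0.241  1.133  0.344]
N 18 lin [1.269, -0.723, 0.015] rot [0.0002, -0.0, 0.0001] deg/row 0.01 mid [0.551 0.105 0.431] end [0.46 0.2  0.43]
0.67 plate mm 129 42
0.66 plate mm 123 -8
0.36 plate mm -152 -35
```

View pics/p6.png

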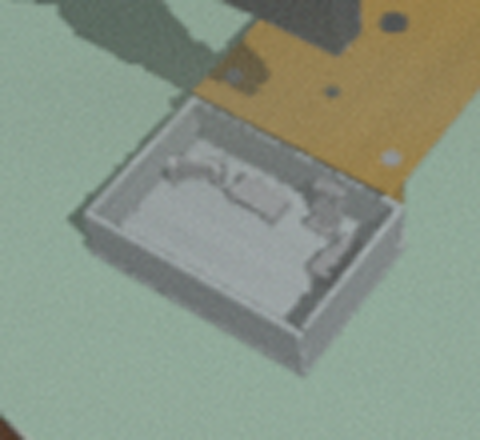

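All four chips lie in the pan (crop ~195,165; 257,195; 325,205; 330,255). Returning the scraper.

```bash
python3 -m creep '{"linear":[[1.27,-0.72,0.015],[1.27,-0.72,0.015],[1.27,-0.72,0.015],[1.27,-0.72,0.015],[1.27,-0.72,0.015],[1.27,-0.72,0.015],[1.27,-0.72,0.015],[1.27,-0.72,0.015],[1.27,-0.72,0.015],[1.27,-0.72,0.015],[1.27,-0.72,0.015],[1.27,-0.72,0.015],[1.27,-0.72,0.015],[1.27,-0.72,0.015],[1.27,-0.72,0.015],[1.27,-0.72,0.015],[1.27,-0.72,0.015],[1.27,-0.72,0.015],[0,0,0],[0,0,0]],"rot":[[0,0,0],[0,0,0],[0,0,0],[0,0,0],[0,0,0],[0,0,0],[0,0,0],[0,0,0],[0,0,0],[0,0,0],[0,0,0],[0,0,0],[0,0,0],[0,0,0],[0,0,0],[0,0,0],[0,0,0],[0,0,0],[0,0,0],[0,0,0]]}'
python3 - <<'E'
from h import *
import json
o=r.get_obs();print(np.round(o["joints"],3))
g=json.load(open("grasp.json"));M=R.from_rotvec(g["w"]).as_matrix()
plan(np.array(g["p"])-.1*M[:,2],M,14)
E
```

```text
clock: 17.28
tcp_pos: [0.4584, 0.2014, 0.428]
orientation: [-1.929, -2.48, -0.001]
contact_force: [1.5, -0.2, -3.4]
grip_width: 0.019
[-0.942  0.166  0.458  1.961 -0.086  1.033 -0.197]
N 14 lin [0.751, -0.779, 0.471] rot [-0.0393, -0.003, 0.0099] deg/row 2.33 mid [0.398 0.242 0.389] end [0.353 0.288 0.337]
```

```bash
python3 -m creep '{"linear":[[0.751,-0.779,0.471],[0.751,-0.779,0.471],[0.751,-0.779,0.471],[0.751,-0.779,0.471],[0.751,-0.779,0.471],[0.751,-0.779,0.471],[0.751,-0.779,0.471],[0.751,-0.779,0.471],[0.751,-0.779,0.471],[0.751,-0.779,0.471],[0.751,-0.779,0.471],[0.751,-0.779,0.471],[0.751,-0.779,0.471],[0.751,-0.779,0.471],[0,0,0],[0,0,0]],"rot":[[-0.0393,-0.003,0.0099],[-0.0393,-0.003,0.0099],[-0.0393,-0.003,0.0099],[-0.0393,-0.003,0.0099],[-0.0393,-0.003,0.0099],[-0.0393,-0.003,0.0099],[-0.0393,-0.003,0.0099],[-0.0393,-0.003,0.0099],[-0.0393,-0.003,0.0099],[-0.0393,-0.003,0.0099],[-0.0393,-0.003,0.0099],[-0.0393,-0.003,0.0099],[-0.0393,-0.003,0.0099],[-0.0393,-0.003,0.0099],[0,0,0],[0,0,0]]}'
cat > ret.py <<'E'
from h import *
import json,sys
o=r.get_obs();print(np.round(o["joints"],3),np.round(o["contact_force"],1))
g=json.load(open("grasp.json"));M=R.from_rotvec(g["w"]).as_matrix()
plan(np.array(g["p"])-float(sys.argv[1])*M[:,2],M,int(sys.argv[2]))
E
python3 ret.py 0.1 1; python3 ret.py .004 10
```

```text
clock: 18.62
tcp_pos: [0.3549, 0.2866, 0.3368]
orientation: [1.816, 2.017, 0.565]
contact_force: [-0.2, -0.4, -2.7]
grip_width: 0.0193
[-1.358  0.139  0.445  2.307  0.838  0.462 -1.539] [-0.2 -0.4 -2.7]
N 1 lin [0.104, -0.11, -0.087] rot [-0.0013, 0.0022, -0.0] deg/row 0.15 mid [0.355 0.287 0.337] end [0.353 0.288 0.337]
[-1.358  0.139  0.445  2.307  0.838  0.462 -1.539] [-0.2 -0.4 -2.7]
N 10 lin [0.012, -0.01, 0.951] rot [-0.0001, 0.0002, -0.0] deg/row 0.01 mid [0.379 0.29  0.296] end [0.404 0.293 0.255]
```

```bash
python3 -m creep '{"linear":[[0.1,0,0.5],[0,0,1.0],[0,0,1.0],[0,0,1.0],[0,0,1.0],[0,0,1.0],[0,0,1.0],[0,0,0.8],[0,0,0.7],[0,0,0],[0,0,0]],"rot":[[-0.001,0.002,0],[0,0,0],[0,0,0],[0,0,0],[0,0,0],[0,0,0],[0,0,0],[0,0,0],[0,0,0],[0,0,0],[0,0,0]]}'
python3 ret.py 0 1
python3 -m creep '{"linear":[[0,0,0.3],[0,0,0.3],[0,0,0.3],[0,0,0.2],[0,0,0],[0,0,0]],"rot":[[0,0,0],[0,0,0],[0,0,0],[0,0,0],[0,0,0],[0,0,0]]}'
python3 ret.py 0 1
```

```text
clock: 19.53
tcp_pos: [0.3972, 0.2919, 0.2689]
orientation: [1.817, 2.015, 0.571]
contact_force: [-0.5, -0.3, -3.1]
grip_width: 0.0192
[-1.321  0.361  0.529  2.292  1.012  0.225 -1.716] [-0.5 -0.3 -3.1]
N 1 lin [0.008, -0.183, 1.897] rot [0.0013, 0.0002, -0.0024] deg/row 0.16 mid [0.397 0.292 0.269] end [0.406 0.293 0.252]
clock: 20.03
tcp_pos: [0.4027, 0.2927, 0.2595]
orientation: [1.817, 2.016, 0.571]
contact_force: [1.0, 0.4, -3.7]
grip_width: 0.0195
[-1.306  0.39   0.526  2.287  1.069  0.201 -1.774] [ 1.   0.4 -3.7]
N 1 lin [-0.016, -0.159, 0.813] rot [0.0013, -0.0005, -0.0022] deg/row 0.15 mid [0.403 0.293 0.26 ] end [0.406 0.293 0.252]
```

```bash
python3 -m creep '{"linear":[[0,-0.05,0.2],[0,-0.05,0.2],[0,0,0.2],[0,0,0]],"rot":[[0.001,0,-0.002],[0,0,0],[0,0,0],[0,0,0]]}'
python3 -m creep '{"linear":[[0,0,0.1],[0,0,0.05],[0,0,0],[0,0,0]],"rot":[[0,0,0],[0,0,0],[0,0,0],[0,0,0]]}'
python3 ret.py 0 1
```

```text
clock: 20.37
tcp_pos: [0.405, 0.2929, 0.2537]
orientation: [1.815, 2.018, 0.569]
contact_force: [-0.1, 0.2, -2.7]
grip_width: 0.0188
clock: 20.7
tcp_pos: [0.4057, 0.293, 0.2527]
orientation: [1.815, 2.018, 0.57]
contact_force: [0.4, -0.7, -2.8]
grip_width: 0.0192
[-1.286  0.407  0.51   2.284  1.129  0.19  -1.833] [ 0.4 -0.7 -2.8]
N 1 lin [-0.02, -0.063, 0.07] rot [0.0004, -0.0006, -0.0004] deg/row 0.05 mid [0.406 0.293 0.253] end [0.406 0.293 0.252]
```

```bash
python3 -m creep '{"linear":[[0,-0.06,0.05],[0,0,0.04],[0,0,0],[0,0,0]],"rot":[[0,0,0],[0,0,0],[0,0,0],[0,0,0]]}'
python3 ret.py 0 1
```

```text
clock: 21.03
tcp_pos: [0.4056, 0.2931, 0.2518]
orientation: [1.815, 2.018, 0.57]
contact_force: [-3.3, -0.9, 1.7]
grip_width: 0.0193
[-1.285  0.409  0.507  2.284  1.142  0.19  -1.847] [-3.3 -0.9  1.7]
N 1 lin [-0.032, 0.001, 0.0] rot [0.0005, -0.0011, -0.0003] deg/row 0.07 mid [0.406 0.293 0.252] end [0.406 0.293 0.252]
```

Seated, with light contact at the recorded home pose. Releasing.

```bash
python3 -m creep '{"linear":[[0,0,0],[0,0,0],[0,0,0],[0,0,0],[0,0,0],[0,0,0],[0,0,0],[0,0,0],[0,0,0],[0,0,0],[0,0,0],[0,0,0]],"rot":[[0,0,0],[0,0,0],[0,0,0],[0,0,0],[0,0,0],[0,0,0],[0,0,0],[0,0,0],[0,0,0],[0,0,0],[0,0,0],[0,0,0]]}' -1
python3 -m creep '{"linear":[[0,0,-0.6],[0,0,-1.2],[0,0,-1.2],[0,0,-1.2],[0,0,-1.2],[0,0,-1.2],[0,0,-1.2],[0,0,-1.2],[0,0,-0.8],[0,0,-0.2],[0,0,0]],"rot":[[0,0,0],[0,0,0],[0,0,0],[0,0,0],[0,0,0],[0,0,0],[0,0,0],[0,0,0],[0,0,0],[0,0,0],[0,0,0]]}'
python3 - <<'E'
from h import *
o=r.get_obs();V=[]
r.grab_frame("wrist");V.append((*cam("wrist",o),mask("wrist","scraper")))
im=r.grab_frame("scene")
for n in("scene",):V.append((*cam(n),mask(n,"scraper")))
for v in V:
    p,c=fit(scraper_pts,[v],[.511,.304,.11],(.01,.01,.05));print(p.round(4),round(c,3))
cv2.imwrite("pics/p7.png",cv2.resize(im[120:400,140:500],None,fx=2.1,fy=2.1,interpolation=cv2.INTER_CUBIC))
E
```

```text
clock: 22.03
tcp_pos: [0.4057, 0.293, 0.2516]
orientation: [1.815, 2.018, 0.57]
contact_force: [0.6, -0.3, -0.7]
grip_width: 0.0854
clock: 22.95
tcp_pos: [0.3534, 0.2877, 0.3371]
orientation: [1.815, 2.018, 0.572]
contact_force: [-0.1, 0.6, 0.4]
grip_width: 0.0853
[0.5097 0.3049 0.0962] 0.071
[0.51   0.3052 0.1267] 0.069
```

View pics/p7.png

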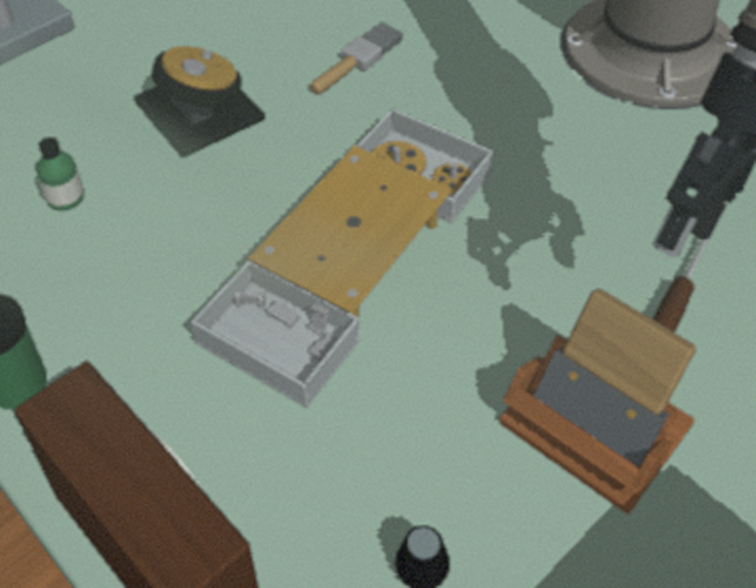

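The scraper is back exactly as in the first picture (grip corner ~600,290, blade ~600,400). The plate is bare, the chips are in the pan, and the wheels and bystanders haven't moved.

```bash
python3 -c "
from bench import r
print(r.hand_in())"
```

```text
the job is handed in; nothing more can be done
None
```

The job is done and handed in at about 23 s of the 61 s allowed. I took the scraper from its rack and wiped all four chips off the far end of the plate into the empty pan. I then put the scraper back at the recorded pose and let go.

- **Picture check:** in the last scene picture the plate is bare and four chips are visible in the pan. The wheels and the other bench items in view look unmoved. The top camera was not checked again after the wipe.
- **Scraper check:** the scraper fits within 1–2 mm of its starting position in both the wrist and scene views. The two views disagree slightly on yaw (0.096 and 0.127 rad), as they did before the grasp.
- **Chip detection:** the trained network reported only two chips in the pan, plus one low-confidence false hit in the wheel tray. The count of four is from my own view of the picture.
- **Forces:** the readings I took stayed low, with about 8 N of contact when the blade touched the plate and under 10 N otherwise.

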